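Set the block heater's thermostat dial and start it

ROBOT

A 6-joint arm with a two-finger parallel gripper is mounted at the origin on the work surface. World frame = base frame: x ahead of the robot, y to its left, z up, the work surface at z = 0. Lengths are in m, angles in rad, forces in N, time in s.
With the tool pointing down it reaches from about 0.375 to 0.925 m from the base axis. Payload 5.7 kg.
Tool frame: the origin (TCP) lies at the very end of the fingers, on their centre line; the grasp point (between the pads) lies pinch_z behind it (pinch_z is the distance from the TCP to the grasp point, in m); z points along the fingers, y is the line along which they close (so a half turn about z gives the same grasp; the last joint's range is limited). The gripper opens to 85 mm and grips with 20 to 120 N. Pads are 22 mm wide; open, the fingers measure 114 mm over their backs; the gripper's body (76 mm by 85 mm) begins 54 mm behind the grasp point. The pads swing forward as they close: fully open they stand 13 mm farther back than shut.
Start: joints at [-1.46, 0.359, 1.51, -0, 1.272, -0.115], TCP at [0.134, -0.585, 0.201] pointing down, gripper open.
Joint ranges: [-2.97, 2.97], [-1.01, 2.36], [0.21, 2.38], [-0.96, 4.11], [0.2, 2.71], [-2.98, 2.98]. Speed limits (rad/s): [2.39, 2.39, 3.14, 3.14, 3.14, 3.14].

INTERFACE

Orientations are given as a unit quaternion [w, x, y, z].
In Python, from bench import sense, snapshot, sign_off, outline_of, place_of, pinch_z gives the robot as it stands.
- The arm moves only by the tool arm_command, never from a script. Its argument "targets" is one flat list of numbers, 7 for each row, row after row: the turn, a rotation vector about the world's x, y, z as a fraction of full scale, then the shift along the world's x, y, z as a fraction of full scale, then the opening, from 0 (shut) to 1 (fully open). In form: [rx, ry, rz, x, y, z, gripper, rx, ry, rz, x, y, z, gripper, ...]. A call has 1 to 12 rows; each row shifts and turns the commanded pose from where the row before left it; what a row does not reach is not made up. Full scale, the value 1, is 0.04 m for a shift and 0.08 rad for a turn. A row lasts 1/10 s, in which the tool goes at most 50 mm and 8.59 degrees, less where a joint would pass 70% of its speed; a pose out of reach is approached as far as the arm can. A call with a number of a shift or a turn outside -1 to 1 is refused whole. A call with a gripper value outside its range is refused whole. The fingers move at their own pace and stop on an object; "grip_force" is the grip in N (left out, the last holds). Time passes only in rows, so rows that do not move let the fingers close. It gives the time, the measured TCP pose, the force, the opening and the grip force at its end, in the units of the state.
- sense(): the state, without advancing time (a new reading comes with each control period).
- snapshot(name): name is "scene" or "top" or "wrist"; returns a dict with "pixels" (480x640x3 uint8, blue, green, red), "depth" (480x640 float32, m along the optical axis (not along the pixel's ray), 0 where there is no reading), "intrinsics" (3x3 intrinsics, pixels), "R" (3x3) and "t" (3): a world point X has camera coordinates R X + t; the wrist camera has in their place "tool_from_camera" (4x4, takes a point from camera to tool coordinates, whose origin is the TCP and whose axes are the flange's). Camera axes: x right, y down, z forward; pixel columns grow to the right and rows downward; lengths in m; the calibration is good to about 2 mm. A picture is of the moment at which its call begins: read the wrist's pose just before it.
- sign_off(): hands the job in; it is judged then, once.
Trained networks look in the newest picture that a camera, given by its name, has taken for a name from the list of things; names that differ only in an ending like _2 or _b are one class to them, and where a whole thing is asked for, a point or a joint stands for the part that bears it (a point fixed in the world has none). Each returns a list of dicts, best first, with "conf" (0 to 1); they miss things now and then, are a little off and sometimes report something else, mostly with a low value. They report only what shows in the picture. A call takes as long as a camera call.
- outline_of(query, camera): "pixels" (480x640 bool, what is visible of it) and "point" ([column, row] in pixels, amid what is visible of it).
- place_of(query, camera): "point" ([column, row] in pixels: a listed point, or the origin of a listed thing).
The state is a dict: "time": time; "qpos": joint angles; "joint_velocities": joint speeds; "effort": joint torques, N m; "position": TCP position; "orientation": TCP orientation; "wrist_force": force on the tool from outside, world axes, zero at the start; "moment": the same for the moment, N m; "finger_gap": finger opening in m; "gripper_force": force on a finger pad.
Only numpy, scipy, OpenCV 4.12 (cv2) and the standard library are available. Lean on these libraries where they do the work, as an engineer would, in place of code of your own. Each camera call takes 0.05 s, during which the arm holds its last target. There are 200 camera calls.

TASK

Set the dry block heater: with the fingertips, push the thermostat dial's grip bar round until the white index mark lines up with the one long scale line, then press the start button beside the dial fully down and let go. Only push the bar from one side at a time, never pinch it, and do not start the heater before the dial is set. Leave the boxes, rack and bottle around it where they stand.

Things in the scene. Friction and masses are not known exactly. Their poses are not given: they have to be found in the camera images.
- heater: Dry block heater, white, 300 (x) x 220 (y) mm, fixed. Origin: centre of its underside, on the bench. Its -x side is the front (towards the robot, turned up to 0.45 rad). Front half (x below -5 mm): level control deck 71 mm above the bench, dial axis at x -80, y +30, start button at x -85, y -68 mm. Rear half: housing 105 mm high with an aluminium block of purple-capped tubes, up to 121 mm.
- dial (a joint): Turn of the thermostat dial (rad), 0 to 4.71 between end stops, growing clockwise seen from above; 0 points the index 2.356 rad counter-clockwise from the heater's +x. The long line is at 2.749; 12 short lines divide the rest of the scale every 0.393 rad. Starts at 0.35 to 1.75. Stiff (0.07 N m, some 3 N near the bar's end): it stays where it is left, no spring, no clicks.
- dial_axis (a point): On the dial's axis at the top of the grip bar, 103 mm above the bench; its +x points to the index. Black dial: bevelled skirt 80 mm in diameter, 10 mm high (top 81 mm above the bench); across it a grip bar 54 mm long, 13 mm thick with its side pads, 81 to 103 mm above the bench (pads to 100). The index is the white line from the centre to one end of the bar and on over the skirt to its rim.
- dial_index (a point): Index mark at the rim of the dial's skirt, 40 mm from the axis, 3 mm above the deck. Looking from the axis to this mark, the grip bar's rubber side pads are dial_c2 on the left (push it near the index end to turn the dial clockwise) and dial_c3 on the right.
- long_line (a point): Inner end of the long scale line printed on the deck, 42 mm from the dial's axis; the line runs 21 mm radially outwards from here and is 5 mm wide. The other scale lines are 8 mm long and 2.2 mm wide.
- start (a joint): Travel of the start button in m: 0 released, 0.005 fully down, springs back; 4 N press it fully down.
- start_top (a point): Centre of the top face of the start button, 91.5 mm above the bench: plain grey round cap 24 mm in diameter, 9 mm proud of a black collar 40 mm in diameter (its top 82.5 mm above the bench), on the deck to the right of the dial. It is pressed straight down.
- tip_box: Closed pipette-tip box, yellow base with frosted lid, 126 x 88 x 84 mm, loose; origin: centre of its underside. Bystander.
- tip_rack: Open pipette-tip box, dark magenta base with pale blue tips, 122 x 84 x 77 mm, loose; origin: centre of its underside. Bystander.
- tube_rack: Blue tube rack with purple-capped tubes, 125 x 75 x 80 mm, loose; origin: centre of its underside. Bystander.
- bottle: Reagent bottle with blue cap, 64 mm in diameter, 115 mm high, loose; origin: centre of its underside. Bystander.

How it is judged:
By the outcome, as a careful person would: the job done as asked, in the order asked, and still so for the second after the job is handed in, with the robot touching nothing.
It also fails if it takes over 48 s, if anything falls off the work surface, if the arm or the gripper's body presses on something with over 40 N, if the wrist force passes 120 N, or if a joint passes its speed limit or range.

## Working session

There is one attempt and no reset: what is moved stays moved. The work goes in short steps, Python scripts to look and compute and a tool call to move; the robot and the scene stay as the last step left them, time stands still between calls to the robot, and variables do not carry over. Pictures are saved under pics/ and viewed, at most 10 in all, crops included, and the job is handed in when it is done.

Besides the shell and the picture viewer there is one more tool, called after "Call:" as a command line: name --argument value ..., lists and objects as JSON in quotes. arm_command: Moves the arm, as the interface text tells. Its arguments: {"type":"object","properties":{"targets":{"type":"array","items":{"type":"number","minimum":-1,"maximum":1}},"grip_force":{"type":"number"}},"required":["targets"]}

```bash
mkdir -p pics
cat > h.py <<'E'
import numpy as np, cv2
from bench import *
def ray(s,p,z):
    # world point of pixel p at height z (fixed cameras)
    K,R,t=s["intrinsics"],np.array(s["R"]),np.array(s["t"])
    d=R.T@np.linalg.solve(K,[p[0],p[1],1]); c=-R.T@t
    return c+d*(z-c[2])/d[2]
E
python3 - <<'E'
from h import *
print(pinch_z, sense())
for c in ("scene","top"):
    s=snapshot(c); cv2.imwrite(f"pics/{c}.png",s["pixels"])
    print(c,-np.array(s["R"]).T@s["t"])
    for n,z in (("heater",0),("dial_axis",.103),("dial_index",.074),("long_line",.071),("start_top",.0915),("bottle",0),("tip_box",0),("tip_rack",0),("tube_rack",0)):
        for r in place_of(n,c)[:1]: print(n,round(r["conf"],2),np.round(r["point"]),ray(s,r["point"],z).round(4))
E
```

```text
0.0187 {'time': 0.0, 'qpos': array([-1.46010641e+00,  3.59512173e-01,  1.51147059e+00,  3.69545036e-05,
        1.27248522e+00, -1.15104177e-01]), 'joint_velocities': array([3.47841719e-04, 1.85752137e-04, 6.56572007e-04, 6.47974815e-05,
       8.16164545e-05, 2.49266620e-04]), 'effort': array([-1.21844856e-03, -5.27627599e+01, -2.78623188e+01, -5.64238780e-04,
        1.29926990e-02, -1.88706650e-05]), 'position': array([ 0.13424875, -0.58401768,  0.20043485]), 'orientation': array([-9.37624410e-04,  9.93634071e-01,  1.12651911e-01,  1.97255959e-05]), 'wrist_force': array([-0.1478793 , -0.07544926,  0.90189093]), 'moment': array([-0.01183958,  0.06242201,  0.01928163]), 'gripper_force': 0.0, 'finger_gap': 0.08557618614814569}
scene [1.48318217 0.0967289  0.7104539 ]
heater 0.78 [248. 274.] [ 0.5982 -0.1232  0.    ]
dial_axis 0.68 [249. 212.] [ 0.5047 -0.128   0.103 ]
dial_index 0.73 [266. 226.] [ 0.5167 -0.0894  0.074 ]
long_line 0.72 [249. 236.] [ 0.5529 -0.1223  0.071 ]
start_top 0.61 [207. 222.] [ 0.5354 -0.2172  0.0915]
bottle 0.7 [347. 267.] [0.5627 0.093  0.    ]
tip_box 0.57 [148. 254.] [ 0.5341 -0.3682  0.    ]
tip_rack 0.83 [148. 300.] [ 0.6925 -0.3132  0.    ]
tube_rack 0.77 [324. 226.] [0.3979 0.0336 0.    ]
top [0.45910944 0.0534149  0.94608788]
heater 0.95 [395. 242.] [ 0.5929 -0.1216  0.    ]
dial_axis 0.84 [406. 279.] [ 0.5093 -0.1227  0.103 ]
dial_index 0.95 [385. 281.] [ 0.5066 -0.0875  0.074 ]
long_line 0.93 [405. 260.] [ 0.5475 -0.1278  0.071 ]
start_top 0.6 [453. 268.] [ 0.5319 -0.2143  0.0915]
bottle 0.6 [296. 256.] [0.56   0.0888 0.    ]
tip_box 0.72 [511. 267.] [ 0.545  -0.3676  0.    ]
tip_rack 0.8 [486. 197.] [ 0.6961 -0.3196  0.    ]
tube_rack 0.76 [324. 328.] [0.4124 0.0285 0.    ]
```

Run:
```python
import cv2
a=cv2.imread("pics/top.png")[170:370,280:560]
cv2.imwrite("pics/topc.png",cv2.resize(a,(784,560),interpolation=cv2.INTER_CUBIC))
```

```text
(no output)
```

View pics/topc.png

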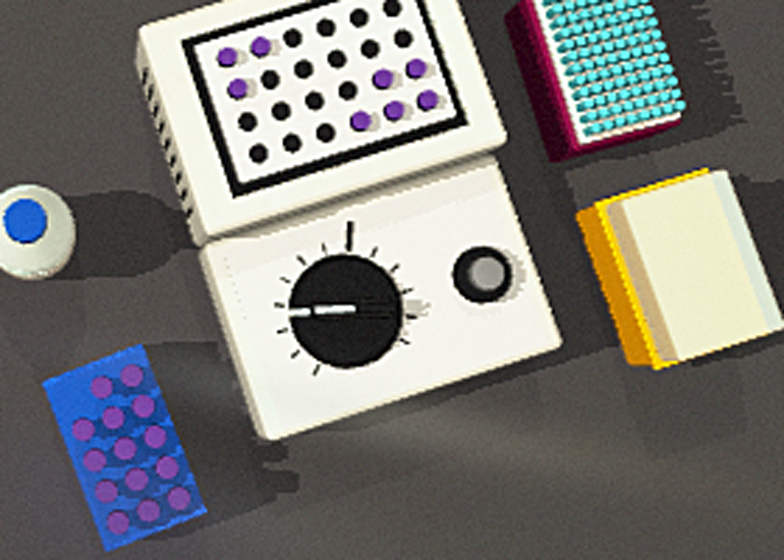

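The top view (crop is 2.8x, offset 280,170) shows the index at crop (300,312) pointing left (+y). The long line at (350,235) points up (+x), and the button is at (487,273). Heater yaw is about +0.31, so the dial needs about 1.7 rad clockwise.

Call:
arm_command --targets '[0,0,1,0.23,0.32,0,0,0,0,1,0.23,0.32,0,0,0,0,1,0.23,0.32,0,0,0,0,1,0.23,0.32,0,0,0,0,1,0.23,0.32,0,0,0,0,1,0.23,0.32,0,0,0,0,1,0.23,0.32,0,0,0,0,1,0.23,0.32,0,0,0,0,1,0.23,0.32,0,0,0,0,1,0.23,0.32,0,0,0,0,1,0.23,0.32,0,0,0,0,1,0.23,0.32,0,0]'

```text
time: 2.2
position: [0.2451, -0.4306, 0.2014]
orientation: [0.0, 0.828, 0.56, -0.0]
wrist_force: [0.7, 0.4, 0.4]
finger_gap: 0.0003
gripper_force: 0.0
```

Call:
arm_command --targets '[0,0,1,0.23,0.32,0,0,0,0,1,0.23,0.32,0,0,0,0,1,0.23,0.32,0,0,0,0,1,0.23,0.32,0,0,0,0,1,0.23,0.32,0,0,0,0,1,0.23,0.32,0,0,0,0,1,0.23,0.32,0,0,0,0,1,0.23,0.32,0,0,0,0,1,0.23,0.32,0,0,0,0,1,0.23,0.32,0,0,0,0,1,0.23,0.32,0,0,0,0,1,0.23,0.32,0,0]'

```text
time: 3.4
position: [0.3555, -0.277, 0.2014]
orientation: [0.0, 0.476, 0.879, -0.0]
wrist_force: [0.1, 0.7, 0.6]
finger_gap: 0.0002
gripper_force: 0.0
```

Call:
arm_command --targets '[0,0,1,0.23,0.32,0,0,0,0,1,0.23,0.32,0,0,0,0,1,0.23,0.32,0,0,0,0,1,0.23,0.32,0,0,0,0,1,0.23,0.32,0,0,0,0,1,0.23,0.32,0,0,0,0,1,0.23,0.32,0,0,0,0,1,0.23,0.32,0,0,0,0,1,0.23,0.32,0,0,0,0,1,0.23,0.32,0,0,0,0,1,0.23,0.32,0,0,0,0,1,0.23,0.32,0,0]'

```text
time: 4.6
position: [0.4659, -0.1234, 0.2014]
orientation: [0.0, 0.016, 1.0, -0.0]
wrist_force: [0.7, -0.6, 0.1]
finger_gap: -0.0001
gripper_force: 0.0
```

```bash
cat >> h.py <<'E'
from scipy.spatial.transform import Rotation as Ro
def rayw(st,s,p,z):
    R=Ro.from_quat(np.roll(st["orientation"],-1)).as_matrix(); T=np.array(s["tool_from_camera"])
    c=R@T[:3,3]+st["position"]; d=R@T[:3,:3]@np.linalg.solve(s["intrinsics"],[p[0],p[1],1])
    return c+d*(z-c[2])/d[2]
def look(name=None):
    st=sense(); R=Ro.from_quat(np.roll(st["orientation"],-1)).as_matrix()
    print("t",round(st["time"],2),"tcp",st["position"].round(4),"yaw",np.arctan2(R[1,0],R[0,0]).round(3),"tilt",R[2].round(3),"q6",st["qpos"][5].round(2),"F",st["wrist_force"].round(1))
    for c in ("wrist","top"):
        s=snapshot(c)
        if name: cv2.imwrite(f"pics/{name}_{c}.png",s["pixels"])
        P={}
        for n,z in (("dial_axis",.103),("dial_index",.074),("long_line",.071),("start_top",.0915)):
            for r in place_of(n,c)[:1]:
                P[n]=(rayw(st,s,r["point"],z) if c=="wrist" else ray(s,r["point"],z))
                print(c,n,round(r["conf"],2),np.round(r["point"]),P[n].round(4))
        for n in ("dial_index","long_line"):
            if n in P and "dial_axis" in P:
                d=P[n]-P["dial_axis"]; print("  dir",n,np.arctan2(d[1],d[0]).round(3),"r",np.hypot(*d[:2]).round(4))
E
python3 -c "
from h import *
look('hov')"
```

```text
t 4.6 tcp [ 0.4659 -0.1234  0.2014] yaw 3.109 tilt [-0. -0. -1.] q6 -1.94 F [ 0.7 -0.6  0.1]
wrist dial_axis 0.89 [322. 272.] [ 0.5042 -0.121   0.103 ]
wrist dial_index 0.65 [365. 259.] [ 0.5038 -0.0822  0.074 ]
  dir dial_index 1.581 r 0.0388
top dial_axis 0.88 [408. 282.] [ 0.5044 -0.1255  0.103 ]
top dial_index 0.85 [385. 283.] [ 0.5025 -0.0867  0.074 ]
top long_line 0.76 [405. 259.] [ 0.5497 -0.1271  0.071 ]
top start_top 0.58 [451. 266.] [ 0.5366 -0.212   0.0915]
  dir dial_index 1.62 r 0.0388
  dir long_line -0.035 r 0.0453
```

View pics/hov_wrist.png

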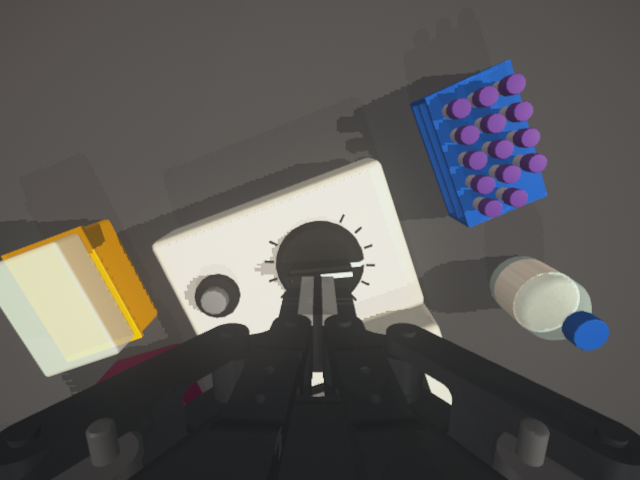

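The wrist view shows the dial at (320,260) with the index pointing right (+y) at about (350,272). The closed fingertips are just on its +x side in the picture, and the button is at (214,298). The fix is consistent at axis ≈ (0.505,-0.1225), so next I go down on the -x side of the bar.

Call:
arm_command --targets '[0,0,0.4,0.05,0.2,0,0,0,0,0.4,0.05,0.2,0,0,0,0,0,0,0,-0.7,0,0,0,0,0,0,-0.7,0,0,0,0,0,0,-0.7,0,0,0,0,0,0,-0.7,0,0,0,0,0,0,0,0]'

```text
time: 5.8
position: [0.4667, -0.1062, 0.0865]
orientation: [-0.003, -0.015, 1.0, 0.001]
wrist_force: [-1.3, 0.0, -0.3]
finger_gap: 0.0
gripper_force: 0.0
```

```bash
python3 -c "
import numpy as np
A=np.array([.505,-.1225])
P=lambda f:A+.016*np.array([np.cos(f),np.sin(f)])-.0175*np.array([np.sin(f),-np.cos(f)])
f=1.60-.08*np.arange(22)
p=np.array([P(a) for a in f]);print(p[0],p[-1]);print(np.c_[f[1:],np.diff(p,axis=0)/.04].round(3))"
```

```text
[ 0.48704027 -0.10701781] [ 0.52234733 -0.10633461]
[[ 1.52e+00  3.20e-02  3.50e-02]
 [ 1.44e+00  3.50e-02  3.20e-02]
 [ 1.36e+00  3.70e-02  2.90e-02]
 [ 1.28e+00  4.00e-02  2.60e-02]
 [ 1.20e+00  4.20e-02  2.30e-02]
 [ 1.12e+00  4.30e-02  1.90e-02]
 [ 1.04e+00  4.50e-02  1.60e-02]
 [ 9.60e-01  4.60e-02  1.20e-02]
 [ 8.80e-01  4.70e-02  8.00e-03]
 [ 8.00e-01  4.70e-02  5.00e-03]
 [ 7.20e-01  4.70e-02  1.00e-03]
 [ 6.40e-01  4.70e-02 -3.00e-03]
 [ 5.60e-01  4.70e-02 -7.00e-03]
 [ 4.80e-01  4.60e-02 -1.00e-02]
 [ 4.00e-01  4.50e-02 -1.40e-02]
 [ 3.20e-01  4.40e-02 -1.80e-02]
 [ 2.40e-01  4.20e-02 -2.10e-02]
 [ 1.60e-01  4.10e-02 -2.40e-02]
 [ 8.00e-02  3.90e-02 -2.80e-02]
 [ 0.00e+00  3.60e-02 -3.10e-02]
 [-8.00e-02  3.40e-02 -3.30e-02]]
```

Call:
arm_command --targets '[0,0,0,0.1,0,0.04,0,0,0,0,0.1,0,0,0,0,0,0,0.1,0,0,0,0,0,0,0.1,0,0,0,0,0,0,0.1,0,0,0,0,0,0,0,0,0,0]'

```text
time: 6.4
position: [0.4906, -0.1082, 0.0913]
orientation: [0.001, -0.014, 1.0, -0.0]
wrist_force: [-0.0, -0.0, -0.1]
finger_gap: -0.0
gripper_force: 0.0
```

Call:
arm_command --targets '[0,0,0,0.05,0,0,0,0,0,0,0.05,0,0,0,0,0,0,0,0,0,0]'

```text
time: 6.7
position: [0.4938, -0.108, 0.0908]
orientation: [0.0, -0.014, 1.0, -0.0]
wrist_force: [0.5, 0.6, 0.1]
finger_gap: 0.0001
gripper_force: 0.0
```

```bash
python3 -c "
from h import *
look('c1')"
```

```text
t 6.7 tcp [ 0.4938 -0.108   0.0908] yaw -3.113 tilt [-0. -0. -1.] q6 -1.95 F [0.5 0.6 0.1]
wrist dial_axis 0.65 [291. 306.] [ 0.507  -0.1213  0.103 ]
wrist dial_index 0.7 [361. 282.] [ 0.5051 -0.0831  0.074 ]
wrist start_top 0.66 [116. 334.] [ 0.5321 -0.2174  0.0915]
  dir dial_index 1.62 r 0.0383
top dial_axis 0.5 [408. 281.] [ 0.5058 -0.1262  0.103 ]
top dial_index 0.76 [385. 280.] [ 0.5087 -0.0877  0.074 ]
top long_line 0.66 [403. 258.] [ 0.5516 -0.1243  0.071 ]
  dir dial_index 1.494 r 0.0387
  dir long_line 0.041 r 0.0459
```

View pics/c1_wrist.png

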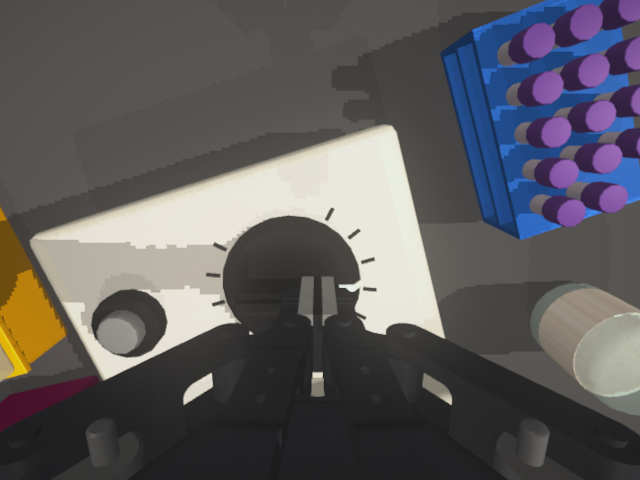

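The fingertips at (318,290) stand on the -x side of the bar, inside the skirt, and the index tip shows at (350,287). They are close to contact and there is no force yet, so I push along gently.

Call:
arm_command --targets '[0,0,0,0.04,0,0,0,0,0,0,0.04,0,0,0,0,0,0,0.04,0,0,0]'

```text
time: 7.5
position: [0.4985, -0.1079, 0.0909]
orientation: [0.0, -0.014, 1.0, -0.0]
wrist_force: [-0.1, -0.7, 0.2]
finger_gap: 0.0
gripper_force: 0.0
```

```bash
python3 -c "
from h import *
look()"
```

```text
t 7.5 tcp [ 0.4985 -0.1079  0.0909] yaw -3.113 tilt [-0. -0. -1.] q6 -1.95 F [-0.1 -0.7  0.2]
wrist dial_index 0.97 [363. 272.] [ 0.5037 -0.0823  0.074 ]
wrist long_line 0.34 [114. 327.] [ 0.5451 -0.2303  0.071 ]
wrist start_top 0.76 [114. 328.] [ 0.5332 -0.2176  0.0915]
top dial_axis 0.57 [405. 280.] [ 0.5085 -0.121   0.103 ]
top dial_index 0.47 [385. 280.] [ 0.508  -0.0882  0.074 ]
top long_line 0.89 [405. 259.] [ 0.5509 -0.1277  0.071 ]
top start_top 0.22 [382. 282.] [ 0.5046 -0.0797  0.0915]
  dir dial_index 1.586 r 0.0328
  dir long_line -0.156 r 0.0429
```

Run:
```python
from h import *
st=sense();s=snapshot("wrist");d=s["depth"]
a=s["pixels"][200:340,220:420]; a=np.clip(a.astype(float)*2.2,0,255).astype(np.uint8)
b=cv2.resize(a,(800,560),interpolation=cv2.INTER_NEAREST)
cv2.imwrite("pics/c2.png",b)
R=Ro.from_quat(np.roll(st["orientation"],-1)).as_matrix(); T=np.array(s["tool_from_camera"]);print(T.round(3))
for u in (270,290,308,328,340,350):
  print(u,[(v,)+tuple(((R@(T[:3,:3]@(np.linalg.solve(s["intrinsics"],[u,v,1])*d[v,u])+T[:3,3])+st["position"])*1000).round().astype(int)) for v in range(250,330,8)])
```

```text
[[-0.001 -0.964 -0.264  0.067]
 [ 1.    -0.001  0.001 -0.001]
 [-0.001 -0.264  0.964 -0.172]
 [ 0.     0.     0.     1.   ]]
270 [(250, np.int64(490), np.int64(-134), np.int64(81)), (258, np.int64(494), np.int64(-134), np.int64(81)), (266, np.int64(499), np.int64(-134), np.int64(81)), (274, np.int64(502), np.int64(-134), np.int64(85)), (282, np.int64(502), np.int64(-132), np.int64(96)), (290, np.int64(505), np.int64(-132), np.int64(99)), (298, np.int64(508), np.int64(-132), np.int64(102)), (306, np.int64(513), np.int64(-132), np.int64(100)), (314, np.int64(528), np.int64(-135), np.int64(80)), (322, np.int64(533), np.int64(-135), np.int64(81))]
290 [(250, np.int64(490), np.int64(-123), np.int64(80)), (258, np.int64(494), np.int64(-123), np.int64(80)), (266, np.int64(499), np.int64(-123), np.int64(81)), (274, np.int64(501), np.int64(-123), np.int64(86)), (282, np.int64(502), np.int64(-122), np.int64(96)), (290, np.int64(491), np.int64(-120), np.int64(129)), (298, np.int64(491), np.int64(-119), np.int64(137)), (306, np.int64(491), np.int64(-119), np.int64(144)), (314, np.int64(486), np.
[... 1486 characters left out ...]
-100), np.int64(137)), (306, np.int64(491), np.int64(-100), np.int64(143)), (314, np.int64(486), np.int64(-101), np.int64(159)), (322, np.int64(484), np.int64(-102), np.int64(167))]
350 [(250, np.int64(490), np.int64(-91), np.int64(77)), (258, np.int64(493), np.int64(-91), np.int64(80)), (266, np.int64(498), np.int64(-90), np.int64(81)), (274, np.int64(503), np.int64(-90), np.int64(80)), (282, np.int64(507), np.int64(-90), np.int64(81)), (290, np.int64(512), np.int64(-90), np.int64(80)), (298, np.int64(490), np.int64(-96), np.int64(138)), (306, np.int64(490), np.int64(-97), np.int64(144)), (314, np.int64(490), np.int64(-97), np.int64(150)), (322, np.int64(484), np.int64(-99), np.int64(168))]
```

View pics/c2.png

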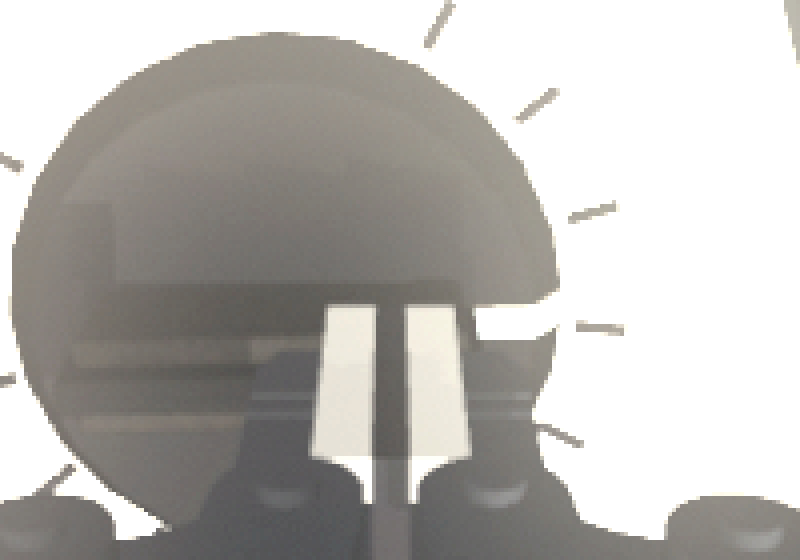

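Depth shows the visible fingertip ends at z≈0.13, though TCP z reads 0.091. Also, there is no contact where there should be overlap. I'll check from the scene camera.

Run:
```python
from h import *
st=sense();s=snapshot("scene");d=s["depth"]
a=s["pixels"][120:280,160:360]
b=cv2.resize(a,(800,640),interpolation=cv2.INTER_CUBIC)[:600]
p=lambda X:(s["intrinsics"]@(np.array(s["R"])@X+s["t"]))
for off in ((0,0,0),(0,0,.037)):
  q=p(st["position"]+off); print(q[:2]/q[2])
cv2.imwrite("pics/sc.png",b)
s=snapshot("wrist");d=s["depth"]
R=Ro.from_quat(np.roll(st["orientation"],-1)).as_matrix(); T=np.array(s["tool_from_camera"])
for u in (311,318,326):
  print(u,[(v,((R@(T[:3,:3]@(np.linalg.solve(s["intrinsics"],[u,v,1])*d[v,u])+T[:3,3])+st["position"])*1000).round().astype(int).tolist()) for v in range(262,300,4)])
```

```text
[258.63564943 215.02381878]
[257.39223858 200.79794937]
311 [(262, [496, -112, 80]), (266, [498, -112, 81]), (270, [501, -112, 81]), (274, [500, -112, 87]), (278, [487, -111, 126]), (282, [487, -111, 131]), (286, [487, -111, 134]), (290, [487, -111, 139]), (294, [486, -111, 143]), (298, [487, -111, 145])]
318 [(262, [496, -108, 81]), (266, [498, -108, 81]), (270, [501, -108, 80]), (274, [501, -108, 86]), (278, [487, -108, 126]), (282, [486, -109, 132]), (286, [487, -109, 135]), (290, [487, -109, 138]), (294, [486, -109, 143]), (298, [487, -109, 145])]
326 [(262, [496, -104, 80]), (266, [498, -104, 81]), (270, [500, -104, 81]), (274, [500, -104, 87]), (278, [486, -105, 128]), (282, [486, -105, 131]), (286, [487, -105, 134]), (290, [487, -105, 138]), (294, [486, -106, 142]), (298, [486, -106, 146])]
```

View pics/sc.png

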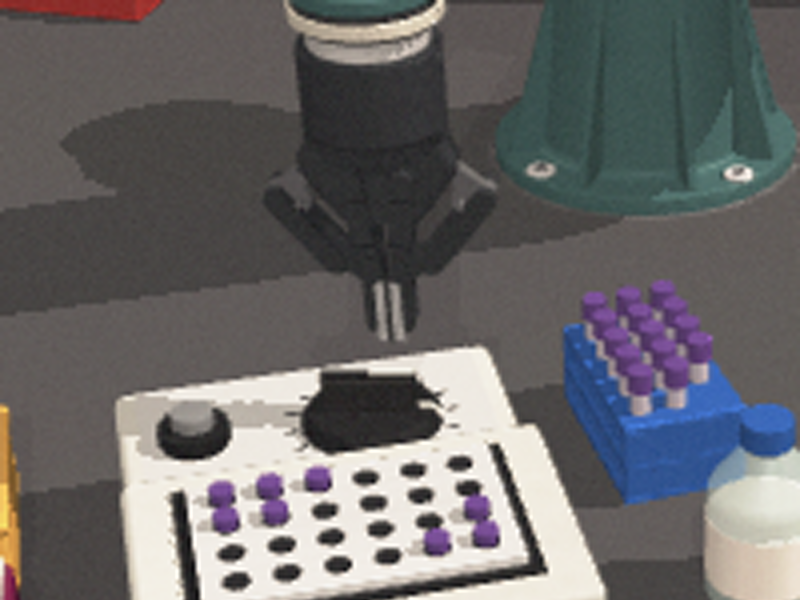

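The scene view shows the fingertips at crop (392,338), hanging clear above the bar at (375,375). The real tip is therefore about 34 mm above the reported TCP. I back off in x, go down by that much, and check.

Call:
arm_command --targets '[0,0,0,-0.25,0,0,0,0,0,0,-0.25,0,0,0,0,0,0,0,0,-0.2,0,0,0,0,0,0,-0.2,0,0,0,0,0,0,-0.2,0,0,0,0,0,0,-0.15,0,0,0,0,0,0,0,0]'

```text
time: 8.85
position: [0.4777, -0.1077, 0.0597]
orientation: [-0.001, -0.014, 1.0, 0.0]
wrist_force: [-0.3, 0.1, 0.2]
finger_gap: 0.0003
gripper_force: 0.0
```

```bash
cat >> h.py <<'E'
def wpts(us,vs):
    st=sense();s=snapshot("wrist");d=s["depth"];T=np.array(s["tool_from_camera"])
    R=Ro.from_quat(np.roll(st["orientation"],-1)).as_matrix()
    print(st["time"],st["position"].round(4),st["wrist_force"].round(1))
    for u in us: print(u,[(v,((R@(T[:3,:3]@(np.linalg.solve(s["intrinsics"],[u,v,1])*d[v,u])+T[:3,3])+st["position"])*1000).round().astype(int).tolist()) for v in vs])
    return s
E
python3 -c "
from h import *
wpts((290,318,345),range(262,300,4))"
```

```text
8.85 [ 0.4777 -0.1077  0.0597] [-0.3  0.1  0.2]
290 [(262, [468, -122, 71]), (266, [469, -121, 73]), (270, [471, -121, 75]), (274, [472, -121, 78]), (278, [473, -121, 80]), (282, [474, -121, 81]), (286, [476, -121, 80]), (290, [471, -120, 98]), (294, [470, -119, 102]), (298, [471, -119, 106])]
318 [(262, [468, -108, 71]), (266, [470, -108, 71]), (270, [471, -108, 74]), (274, [473, -108, 74]), (278, [466, -108, 96]), (282, [466, -108, 100]), (286, [466, -108, 103]), (290, [466, -108, 108]), (294, [466, -108, 111]), (298, [466, -108, 115])]
345 [(262, [467, -95, 71]), (266, [470, -95, 70]), (270, [472, -95, 70]), (274, [474, -95, 70]), (278, [476, -95, 70]), (282, [478, -94, 70]), (286, [480, -95, 71]), (290, [470, -97, 99]), (294, [470, -97, 102]), (298, [470, -98, 106])]
```

Call:
arm_command --targets '[0,0,0,0,0,-0.09,0,0,0,0,0,0,-0.09,0,0,0,0,0.12,0,0,0,0,0,0,0.12,0,0,0,0,0,0,0.05,0,0,0,0,0,0,0,0,0,0]'

```text
time: 9.5
position: [0.4902, -0.108, 0.0537]
orientation: [-0.0, -0.014, 1.0, -0.0]
wrist_force: [0.1, -0.7, 0.1]
finger_gap: 0.0001
gripper_force: 0.3
```

Call:
arm_command --targets '[0,0,0,0.05,0,0,0,0,0,0,0.03,0,0,0,0,0,0,0,0,0,0]'

```text
time: 9.8
position: [0.4911, -0.1075, 0.0535]
orientation: [-0.002, -0.014, 1.0, 0.0]
wrist_force: [-5.6, -0.8, 4.0]
finger_gap: -0.0003
gripper_force: 2.9
```

Contact is at x≈0.490 with 5.6 N, which puts the axis at x≈0.508 as expected. Next I follow the arc with the tool turning along with the bar.

Call:
arm_command --targets '[0,0,-1,0.045,0.035,0,0,0,0,-1,0.035,0.032,0,0,0,0,-1,0.037,0.029,0,0,0,0,-1,0.04,0.026,0,0,0,0,-1,0.042,0.023,0,0]'

```text
time: 10.3
position: [0.4982, -0.1015, 0.0532]
orientation: [-0.003, 0.186, 0.982, -0.0]
wrist_force: [-7.0, 0.0, 3.0]
finger_gap: -0.0002
gripper_force: 3.0
```

```bash
python3 -c "
from h import *
look('p1')"
```

```text
t 10.3 tcp [ 0.4982 -0.1015  0.0532] yaw 2.767 tilt [ 0.005 -0.001 -1.   ] q6 -1.53 F [-7.  0.  3.]
wrist dial_index 0.63 [370. 322.] [ 0.5229 -0.0853  0.074 ]
wrist long_line 0.91 [309. 390.] [ 0.5498 -0.1274  0.071 ]
top long_line 0.93 [404. 259.] [ 0.5512 -0.1261  0.071 ]
```

It is tracking: index direction ≈1.19 rad. Long line at (0.5505,-0.1265) gives a goal direction of ≈-0.09.

Call:
arm_command --targets '[0,0,-1,0.043,0.019,0,0,0,0,-1,0.045,0.016,0,0,0,0,-1,0.046,0.012,0,0,0,0,-1,0.047,0.008,0,0,0,0,-1,0.047,0.005,0,0,0,0,-1,0.047,0.001,0,0]'

```text
time: 11.4
position: [0.5093, -0.0986, 0.053]
orientation: [-0.003, 0.415, 0.91, -0.0]
wrist_force: [-5.8, 2.7, 1.2]
finger_gap: -0.0
gripper_force: 2.3
```

Call:
arm_command --targets '[0,0,-1,0.047,-0.003,0,0,0,0,-1,0.047,-0.007,0,0,0,0,-1,0.046,-0.01,0,0,0,0,-1,0.045,-0.014,0,0,0,0,-1,0.044,-0.018,0,0,0,0,-1,0.042,-0.021,0,0]'

```text
time: 12.0
position: [0.521, -0.1014, 0.053]
orientation: [-0.002, 0.619, 0.785, -0.0]
wrist_force: [-2.9, 3.1, -0.4]
finger_gap: -0.0
gripper_force: 1.6
```

```bash
python3 -c "
from h import *
look('p2')"
```

```text
t 12.0 tcp [ 0.521  -0.1014  0.053 ] yaw 1.806 tilt [ 0.003 -0.003 -1.   ] q6 -0.56 F [-2.9  3.1 -0.4]
wrist dial_index 0.97 [368. 324.] [ 0.5482 -0.1143  0.074 ]
wrist long_line 0.94 [360. 346.] [ 0.5482 -0.1287  0.071 ]
top dial_axis 0.72 [293. 255.] [0.5517 0.0909 0.103 ]
top long_line 0.28 [483. 198.] [ 0.677  -0.2863  0.071 ]
  dir long_line -1.25 r 0.3974
```

View pics/p2_wrist.png

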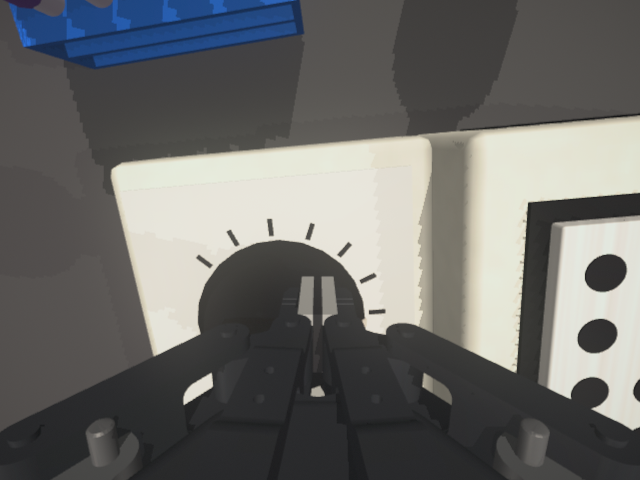

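The wrist view shows the dial at (280,300) with the fingertips beside the bar. The index and long line are partly hidden under the gripper near (365,330). About 0.3 rad is left, so I push 0.24 more, then withdraw and look.

Call:
arm_command --targets '[0,0,-1,0.041,-0.024,0,0,0,0,-1,0.039,-0.028,0,0,0,0,-1,0.036,-0.031,0,0,0,0,0,0,0,0,0]'

```text
time: 12.9
position: [0.5275, -0.1056, 0.0536]
orientation: [-0.0, 0.707, 0.707, 0.0]
wrist_force: [-2.0, 5.1, -0.9]
finger_gap: 0.0
gripper_force: 1.9
```

```bash
python3 -c "
from h import *
look('p3')"
```

```text
t 12.9 tcp [ 0.5275 -0.1056  0.0536] yaw 1.57 tilt [ 0.001 -0.    -1.   ] q6 -0.33 F [-2.   5.1 -0.9]
wrist dial_index 0.74 [363. 323.] [ 0.5488 -0.1243  0.074 ]
wrist long_line 0.84 [361. 323.] [ 0.5478 -0.1262  0.071 ]
top dial_axis 0.7 [405. 258.] [ 0.5483 -0.1212  0.103 ]
top long_line 0.98 [404. 257.] [ 0.5548 -0.1257  0.071 ]
  dir long_line -0.605 r 0.0079
```

Call:
arm_command --targets '[0,0,0,0,0.4,0,0,0,0,0,0,0,0.9,0,0,0,0,0,0,0.9,0,0,0,0,0,-0.75,0,0,0,0,0,0,-0.75,0,0,0,0,0,0,-0.75,0,0,0,0,0,0,0,0,0]'

```text
time: 14.1
position: [0.53, -0.184, 0.127]
orientation: [0.003, 0.708, 0.706, 0.0]
wrist_force: [0.4, -0.4, -0.1]
finger_gap: -0.0
gripper_force: 0.0
```

```bash
python3 -c "
from h import *
look('v1')
a=cv2.imread('pics/v1_wrist.png')[100:340,200:520]
cv2.imwrite('pics/v1c.png',cv2.resize(a,(800,600),interpolation=cv2.INTER_CUBIC))"
```

```text
t 14.1 tcp [ 0.53  -0.184  0.127] yaw 1.568 tilt [-0.005  0.005 -1.   ] q6 -0.45 F [ 0.4 -0.4 -0.1]
wrist dial_axis 0.74 [280. 146.] [ 0.5095 -0.1218  0.103 ]
wrist dial_index 0.57 [350. 147.] [ 0.5498 -0.1232  0.074 ]
wrist long_line 0.56 [346. 152.] [ 0.5481 -0.1264  0.071 ]
  dir dial_index -0.037 r 0.0404
  dir long_line -0.119 r 0.0389
top dial_axis 0.93 [408. 278.] [ 0.5117 -0.1257  0.103 ]
top dial_index 0.7 [406. 258.] [ 0.5522 -0.1296  0.074 ]
top long_line 0.87 [406. 258.] [ 0.5535 -0.1285  0.071 ]
top start_top 0.33 [408. 260.] [ 0.5463 -0.128   0.0915]
  dir dial_index -0.096 r 0.0406
  dir long_line -0.066 r 0.0418
```

View pics/v1c.png

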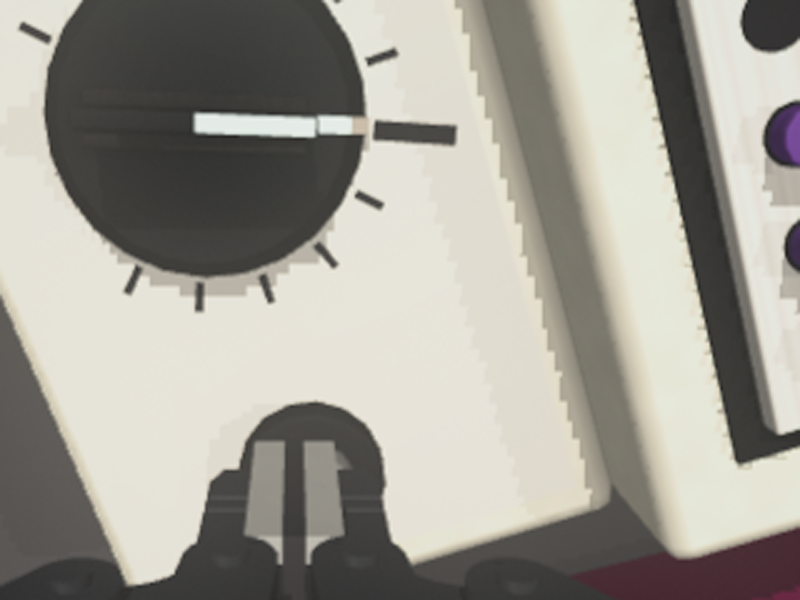

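The picture shows the index at crop (195,123)-(360,126) almost in line with the long line at (378,130)-(455,135). It is slightly short clockwise. I'll measure both line directions on their planes.

```bash
cat >> h.py <<'E'
def dirs(box_line,box_idx):
    st=sense(); s=snapshot("wrist"); g=cv2.cvtColor(s["pixels"],cv2.COLOR_BGR2GRAY).astype(float)
    out={}
    for n,(u0,v0,u1,v1),z,dark in (("line",box_line,.071,1),("idx",box_idx,.103,0)):
        p=g[v0:v1,u0:u1]; m=(p<130) if dark else (p>130)
        v,u=np.nonzero(m)
        w=np.array([rayw(st,s,(a+u0,b+v0),z)[:2] for a,b in zip(u,v)])
        c=w.mean(0); _,S,V=np.linalg.svd(w-c); d=V[0]*np.sign(V[0][0]); out[n]=c
        print(n,len(w),c.round(4),"dir",np.arctan2(d[1],d[0]).round(3),"len/wid mm",(np.ptp((w-c)@V.T,axis=0)*1e3).round(1))
    return s
E
python3 -c "
from h import *
dirs((350,145,386,162),(276,142,324,160))"
```

```text
line 140 [ 0.559  -0.1258] dir -0.031 len/wid mm [19.7  2.7]
idx 219 [ 0.5187 -0.1227] dir -0.019 len/wid mm [21.6  2.8]
```

```bash
python3 -c "
from h import *
st=sense();s=snapshot('wrist');g=cv2.cvtColor(s['pixels'],cv2.COLOR_BGR2GRAY)
for u in (330,336,342,352,358,365,375): print(u,g[136:170,u])
print(st['position'])
W=lambda p,z:rayw(st,s,p,z)[:2].round(4)
print(W((290,150),.103))"
```

```text
330 [ 66  65  65  65  66  65  66  66  65  64  65  65  64  64  65  64  64  71
  86 130 196 223 219 219 219 219 217 176  61  62  63  62  63  63]
336 [ 67  66  67  67  67  66  66  67  66  67  66  66  65  66  66  66  66  66
 173 233 233 233 233 233 233 203  67  67  67  67  68  67  67  67]
342 [ 63  63  63  64  64  65  67  66  66  67  66  67  66  67  67  67  67  67
 142 217 233 233 233 233 233 207  91  67  67  66  65  64  63  63]
352 [227 227 227 227 227 227 227 227 227 227 227 227 227 227 227 227 227 227
 224 216 215 218 218 220 223 222 220 222 227 227 227 227 227 227]
358 [227 227 227 227 227 227 227 227 227 227 227 227 228 228 227 227 227 227
 227 211 138  73  73  73  73  73  74  89 176 227 227 227 227 227]
365 [220 221 221 220 220 220 221 224 226 225 225 225 225 225 224 220 220 224
 227 227 196  81  74  74  73  74  74  74 138 211 227 227 227 227]
375 [221 221 221 221 221 221 221 220 221 220 220 220 220 220 220 220 220 220
 220 220 209 152  73  73  73  73  72  72  73 159 220 220 220 220]
[ 0.52761152 -0.17949734  0.12567945]
[ 0.5123 -0.1193]
```

```bash
python3 -c "
from h import *
dirs((352,148,392,172),(280,146,328,168))
dirs((352,148,392,172),(280,146,328,168))"
```

```text
line 239 [ 0.56   -0.1267] dir -0.073 len/wid mm [20.5  4.5]
idx 374 [ 0.5204 -0.1236] dir -0.039 len/wid mm [23.9  4.4]
line 238 [ 0.56   -0.1267] dir -0.073 len/wid mm [20.5  4.5]
idx 378 [ 0.5202 -0.1236] dir -0.041 len/wid mm [23.9  4.4]
```

About 0.034 rad is still missing, roughly 0.7 mm at the fingertip. I go back on the same side for a nudge.

Call:
arm_command --targets '[0,0,0,0,0.79,0,0,0,0,0,0,0.79,0,0,0,0,-0.44,0,0.79,0,0,0,0,0,0,0,0,0,0,0,0,0,0,-0.9,0,0,0,0,0,0,-0.9,0,0,0,0,0,-0.25,0,0,0,0,0,0,-0.15,0,0,0,0,0,0,0,0,0,0,0,0,0,0,0,0]'

```text
time: 15.8
position: [0.5276, -0.1017, 0.0539]
orientation: [0.0, 0.72, 0.694, -0.0]
wrist_force: [0.4, 0.3, 0.2]
finger_gap: 0.0003
gripper_force: 0.0
```

Call:
arm_command --targets '[0,0,0,0,-0.08,0,0,0,0,0,0,-0.02,0,0,0,0,0,0,0,0,0]'

```text
time: 16.1
position: [0.5276, -0.1053, 0.0539]
orientation: [0.0, 0.72, 0.694, 0.0]
wrist_force: [-0.4, -0.6, -0.6]
finger_gap: -0.0001
gripper_force: 0.0
```

Call:
arm_command --targets '[0,0,0,0,-0.015,0,0,0,0,0,0,0,0,0]'

```text
time: 16.3
position: [0.5275, -0.1057, 0.0537]
orientation: [-0.0, 0.72, 0.694, -0.0]
wrist_force: [0.9, -0.9, -0.2]
finger_gap: -0.0001
gripper_force: 0.0
```

Call:
arm_command --targets '[0,0,0,0,-0.015,0,0,0,0,0,0,0,0,0]'

```text
time: 16.5
position: [0.5275, -0.1059, 0.0537]
orientation: [-0.0, 0.72, 0.694, 0.0]
wrist_force: [-0.1, 2.0, -0.4]
finger_gap: 0.0
gripper_force: 1.1
```

Call:
arm_command --targets '[0,0,0,0,-0.02,0,0,0,0,0,0,-0.01,0,0,0,0,0,0,0,0,0]'

```text
time: 16.8
position: [0.5277, -0.1066, 0.0537]
orientation: [-0.0, 0.72, 0.694, 0.001]
wrist_force: [0.7, 5.7, 1.1]
finger_gap: -0.0001
gripper_force: 2.8
```

Call:
arm_command --targets '[0,0,0,0,0.4,0,0,0,0,0,0,0,0.9,0,0,0,0,0,0,0.9,0,0,0,0,0,-0.75,0,0,0,0,0,0,-0.75,0,0,0,0,0,0,-0.75,0,0,0,0,0,0,0,0,0,0,0,0,0,0,0,0]'

```text
time: 17.6
position: [0.5273, -0.1814, 0.1255]
orientation: [-0.0, 0.72, 0.694, -0.0]
wrist_force: [0.0, -0.0, -0.2]
finger_gap: 0.0001
gripper_force: 0.0
```

```bash
python3 -c "
from h import *
look('v2')
a=cv2.imread('pics/v2_wrist.png')[100:340,200:520]
cv2.imwrite('pics/v2c.png',cv2.resize(a,(800,600),interpolation=cv2.INTER_CUBIC))
dirs((350,140,396,172),(280,140,328,168))
"
```

```text
t 17.6 tcp [ 0.5273 -0.1814  0.1255] yaw 1.533 tilt [ 0.    -0.001 -1.   ] q6 -0.42 F [ 0.  -0.  -0.2]
wrist dial_axis 0.75 [280. 153.] [ 0.5089 -0.1218  0.103 ]
wrist dial_index 0.62 [349. 156.] [ 0.5482 -0.1263  0.074 ]
  dir dial_index -0.114 r 0.0395
top dial_axis 0.6 [406. 282.] [ 0.5038 -0.1219  0.103 ]
top dial_index 0.64 [405. 259.] [ 0.5494 -0.1266  0.074 ]
top long_line 0.63 [325. 329.] [0.4131 0.0268 0.071 ]
  dir dial_index -0.104 r 0.0458
  dir long_line 2.118 r 0.1742
line 246 [ 0.5599 -0.1267] dir -0.069 len/wid mm [20.4  4.5]
idx 401 [ 0.5214 -0.1242] dir -0.083 len/wid mm [25.4  4.4]
```

View pics/v2c.png

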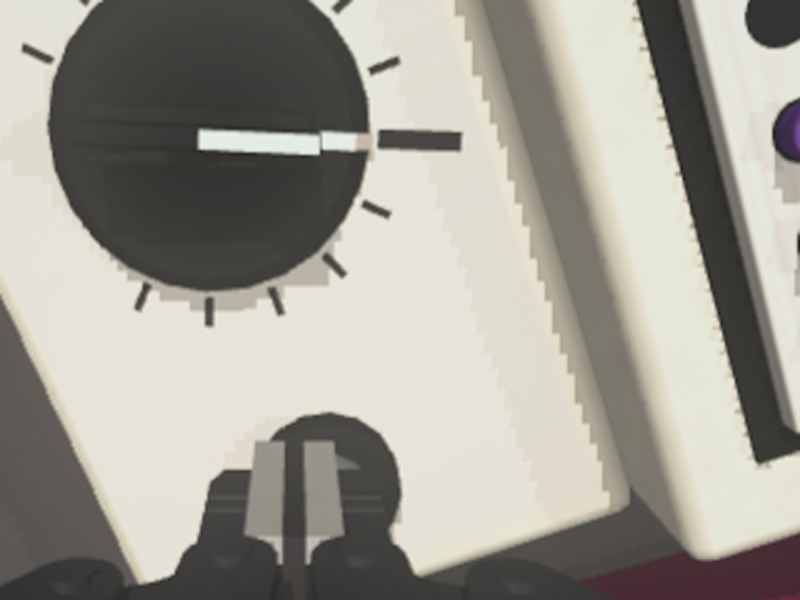

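The index and long line are now collinear at crop (198,140)-(460,140), within about 0.014 rad. The button follows from the axis and yaw as (0.534,-0.217), which matches the wrist estimate, so I go above it and down.

Call:
arm_command --targets '[0,0,0,0.08,-0.45,0,0,0,0,0,0.09,-0.45,0,0,0,0,0,0,0,0,0,0,0,0,0,0,-0.8,0,0,0,0,0,0,-0.7,0,0,0,0,0,0,0,0,0,0,0,0,0,0,0]'

```text
time: 18.85
position: [0.5341, -0.2178, 0.0656]
orientation: [-0.001, 0.72, 0.694, -0.0]
wrist_force: [0.4, 0.7, 0.5]
finger_gap: 0.0002
gripper_force: 0.0
```

```bash
python3 -c "
from h import *
look()
wpts((318,),range(262,300,4))"
```

```text
t 18.85 tcp [ 0.5341 -0.2178  0.0656] yaw 1.534 tilt [ 0.001 -0.001 -1.   ] q6 -0.47 F [0.4 0.7 0.5]
wrist dial_axis 0.58 [236.  58.] [ 0.5087 -0.1237  0.103 ]
wrist dial_index 0.62 [343.  75.] [ 0.5479 -0.1261  0.074 ]
wrist long_line 0.73 [344.  78.] [ 0.5485 -0.1267  0.071 ]
  dir dial_index -0.06 r 0.0393
  dir long_line -0.076 r 0.0399
top dial_axis 0.91 [408. 279.] [ 0.5097 -0.1257  0.103 ]
top dial_index 0.6 [409. 260.] [ 0.5489 -0.1353  0.074 ]
top long_line 0.6 [408. 260.] [ 0.5478 -0.1325  0.071 ]
top start_top 0.48 [449. 267.] [ 0.5337 -0.2082  0.0915]
  dir dial_index -0.239 r 0.0404
  dir long_line -0.177 r 0.0387
19.35 [ 0.5346 -0.2176  0.0661] [-0.1 -0.3 -0.2]
318 [(262, [535, -206, 85]), (266, [535, -207, 89]), (270, [535, -208, 91]), (274, [534, -210, 91]), (278, [535, -207, 102]), (282, [534, -207, 105]), (286, [536, -152, 238]), (290, [534, -208, 112]), (294, [534, -207, 118]), (298, [534, -207, 122])]
```

Call:
arm_command --targets '[0,0,0,0,0,-0.1,0,0,0,0,0,0,-0.1,0,0,0,0,0,0,-0.06,0,0,0,0,0,0,-0.06,0,0,0,0,0,0,0,0]'

```text
time: 19.9
position: [0.5349, -0.2178, 0.056]
orientation: [0.001, 0.72, 0.694, 0.0]
wrist_force: [-6.6, 4.0, 30.9]
finger_gap: 0.0002
gripper_force: 15.3
```

```bash
python3 -c "
from h import *
wpts((312,318,324,340),range(254,282,3))"
```

```text
19.9 [ 0.5349 -0.2178  0.056 ] [-6.6  4.  30.9]
312 [(254, [533, -200, 84]), (257, [532, -201, 82]), (260, [532, -203, 82]), (263, [532, -204, 82]), (266, [532, -205, 83]), (269, [532, -206, 83]), (272, [532, -207, 85]), (275, [532, -208, 87]), (278, [532, -208, 90]), (281, [532, -208, 94])]
318 [(254, [535, -200, 81]), (257, [535, -201, 83]), (260, [535, -203, 82]), (263, [535, -205, 81]), (266, [535, -206, 82]), (269, [535, -206, 84]), (272, [535, -207, 85]), (275, [535, -209, 85]), (278, [535, -207, 92]), (281, [535, -207, 95])]
324 [(254, [538, -200, 82]), (257, [538, -202, 82]), (260, [538, -203, 82]), (263, [538, -204, 82]), (266, [538, -206, 81]), (269, [538, -207, 84]), (272, [537, -207, 85]), (275, [537, -208, 86]), (278, [537, -208, 91]), (281, [537, -208, 94])]
340 [(254, [545, -201, 80]), (257, [545, -202, 83]), (260, [545, -203, 82]), (263, [545, -205, 82]), (266, [545, -206, 82]), (269, [545, -207, 82]), (272, [545, -209, 82]), (275, [545, -210, 82]), (278, [545, -212, 81]), (281, [544, -212, 84])]
```

Cap top is at 86 mm (was 91.5), so the button is fully down. I let go and retreat upward.

Call:
arm_command --targets '[0,0,0,0,0,0.15,0,0,0,0,0,0,0.4,0,0,0,0,0,0,0.9,0,0,0,0,0,0,0.9,0,0,0,0,0,0,0.8,0,0,0,0,-1,0,0,0,0,0,0,-1,0,0,0,0,0,0,-1,0,0,0,0,0,0,0,0,0,0,0,0,0,0,0,0,0]'

```text
time: 20.95
position: [0.4138, -0.2175, 0.1788]
orientation: [-0.0, 0.72, 0.694, 0.0]
wrist_force: [1.0, -1.2, -0.1]
finger_gap: -0.0002
gripper_force: 0.0
```

```bash
python3 -c "
from h import *
look('fin')
s=snapshot('top');p=lambda X:(s['intrinsics']@(np.array(s['R'])@X+s['t']))
q=p(np.array([.534,-.2175,.0915]));q=(q[:2]/q[2]).astype(int);d=s['depth'];K=s['intrinsics']
for e in (-2,0,2):
  u,v=q[0]+e,q[1]; X=np.array(s['R']).T@(np.linalg.solve(K,[u,v,1])*d[v,u]-s['t']);print(X.round(4))
for n in ('bottle','tip_box','tip_rack','tube_rack'): print(n,[ray(s,r['point'],0).round(3) for r in place_of(n,'top')[:1]])
a=cv2.imread('pics/fin_wrist.png');cv2.imwrite('pics/finw.png',a)
"
```

```text
t 20.95 tcp [ 0.4138 -0.2175  0.1788] yaw 1.533 tilt [ 0.  0. -1.] q6 -0.59 F [ 1.  -1.2 -0.1]
wrist dial_axis 0.69 [460.  86.] [ 0.5099 -0.1215  0.103 ]
wrist dial_index 0.77 [496.  97.] [ 0.5477 -0.127   0.074 ]
wrist long_line 0.73 [493.  97.] [ 0.5473 -0.1263  0.071 ]
wrist start_top 0.97 [476. 219.] [ 0.5324 -0.2139  0.0915]
  dir dial_index -0.144 r 0.0383
  dir long_line -0.126 r 0.0377
top dial_axis 0.79 [408. 280.] [ 0.5078 -0.1263  0.103 ]
top long_line 0.66 [404. 259.] [ 0.5501 -0.1265  0.071 ]
top start_top 0.64 [453. 267.] [ 0.535  -0.2156  0.0915]
  dir long_line -0.005 r 0.0423
[ 0.5345 -0.2129  0.0926]
[ 0.5346 -0.2169  0.0922]
[ 0.5348 -0.2213  0.0905]
bottle [array([0.558, 0.095, 0.   ])]
tip_box [array([ 0.547, -0.37 ,  0.   ])]
tip_rack [array([ 0.692, -0.319,  0.   ])]
tube_rack [array([0.408, 0.026, 0.   ])]
```

View pics/fin_top.png

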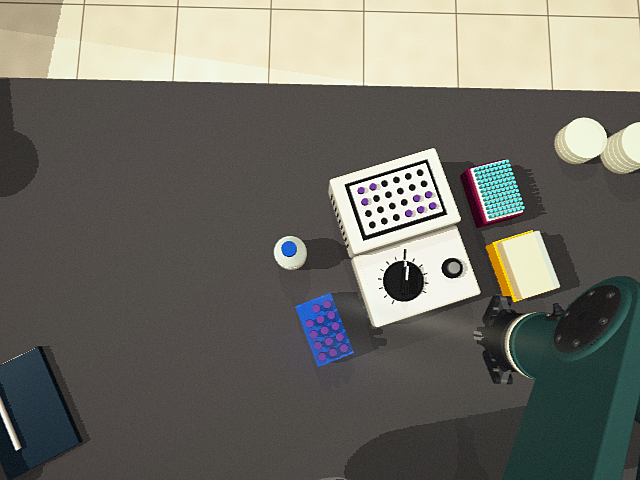

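The final top view shows the index at (406,270) in line with the long line at (405,255). The button at (453,267) is back up at about 92 mm, the bystanders have not moved, and the arm is clear.

```bash
python3 -c "
from bench import *
print(sign_off())"
```

```text
the job is handed in; nothing more can be done
None
```

The dial is set to the long line, within about 0.014 rad. After that the start button was pressed fully down and released, the boxes, rack and bottle show no movement in the top camera, and I handed the job in at about 21 s.

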